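# Hang the loop-handled foot file on the display carousel

### The job

Turn the counter-top display carousel (it has a knob on top) until its one empty hook points towards the robot's side of the counter. Then hang the foot file that has the loop on its handle on that hook by its loop, and leave it hanging still, with that hook still pointing that way.

Things in the scene. Friction and masses are not known exactly. Their poses are not given: they have to be found in the camera images.
- file: Foot file with a loop, flat on the counter, 90 g. Loop: inner dia 40, outer 60 mm, 10 mm bar. Origin: on the underside, below the loop's centre (8 mm up). x runs paddle to loop, z up. Handle 20 mm wide, 16 thick, x = -25 to -100 mm: grip across y near x = -75 (mass centre about -80). Paddle 42 mm wide, 12 thick, to x = -155. A file without loop, otherwise alike, lies on the opposite side.
- carousel (a joint): Angle of the carousel about its vertical axis, rad, counter-clockwise seen from above. 0: the empty hook points straight to the robot's side (world -x). Starts between 0.6 and 1.4. Light friction (0.12 N m); it stays where it is left. Its foot is fixed to the counter (disc of radius 90 mm, 20 mm high).
- free_hook (a point): Crook of the empty hook: centre of the 7 mm wire, 230 mm up, 110 mm out from the axis, where the arm (rising 25 mm towards the axis; 20 mm stop bead 44 mm from the prong) turns up into a prong, tip at 268 mm. x points to the axis. Loop lowered over the prong and let go: the file swings down and hangs between prong and bead. The other 3 hooks, 90 deg apart, carry fastened goods (within 140 mm of the axis, 60-270 mm up).
- knob_grip (a point): Grip point on the axis, 295 mm above the counter, on the carousel's knob: a black upright bar 56 mm long, 16 mm wide, from 270 to 310 mm height, on a disc of radius 30 mm with its top at 270 mm. The bar's length lies along this point's x, the line of the empty hook's arm; x points away from the empty hook.

How it is judged:
On the way, in this order (a step that is already met when the one before it is completed fails the run):
1. The empty hook has been turned to the robot's side (within 20 degrees) (value of joint carousel between -0.35 and 0.35 rad), for 0.2 s.
2. The file hangs by its loop on that hook (all of step 1 and distance between file and free_hook below 0.055 m and angle between file's own x axis and vertical below 0.5 rad), for 0.2 s.
At the end, for the whole second after the job is handed in: The hook that was empty points to the robot's side within 20 degrees (0.35 rad), and the loop-ended file hangs from it by its loop: file origin within 55 mm of the crook, its length within 0.5 rad of vertical with the loop up, nearly still (under 0.1 m/s) (all of step 2 and linear speed of file below 0.1 m/s); the robot touches nothing.
It also fails if it takes over 56 s, if anything falls off the work surface, if the arm or the gripper's body presses on something with over 40 N, if the wrist force passes 120 N, or if a joint passes its speed limit or range.

### The arm

A 7-joint arm with a two-finger parallel gripper is mounted at the origin on the work surface. World frame = base frame: x ahead of the robot, y to its left, z up, the work surface at z = 0. Lengths are in m, angles in rad, forces in N, time in s.
With the tool pointing down it reaches from about 0.4 to 0.85 m from the base axis. Payload 10.4 kg.
Tool frame: the origin (TCP) lies between the finger pads; the fingertips stand 22 mm ahead of it and the grasp point (between the pads) lies 3 mm ahead of it; z points along the fingers, y is the line along which they close (so a half turn about z gives the same grasp; the last joint's range is limited). The gripper opens to 85 mm and grips with 20 to 120 N. Pads are 22 mm wide; open, the fingers measure 114 mm over their backs; the gripper's body (76 mm by 85 mm) begins 54 mm behind the grasp point. The pads swing forward as they close: fully open they stand 13 mm farther back than shut.
Start: joints at [1.169, 0.332, -0.065, 1.46, 0.022, 1.35, -0.088], TCP at [0.231, -0.581, 0.253] pointing down, gripper open.
Joint ranges: [-2.6, 2.6], [-0.5, 2.12], [-1.47, 1.34], [0.16, 2.42], [-1.27, 4.41], [0.06, 2.06], [-2.6, 2.6]. Speed limits (rad/s): [2.22, 2.22, 2.79, 2.79, 3.14, 3.14, 3.14].

### API

Orientations are given as a unit quaternion [x, y, z, w].
In Python, from workcell import manip, camera, ticket, boxes_of, outline_of gives the robot as it stands.
- The arm moves only by the tool carry_out, never from a script. Its argument "deltas" is a list of rows, each a list of 5 numbers: the shift along the tool's x, y, z as a fraction of full scale, then the turn about the tool's z as a fraction of full scale, then the opening, from -1 (shut) to 1 (fully open), so that 0 is half open. In form: [[tx, ty, tz, spin, gripper], ...]. A call has 1 to 20 rows; each row is the pose to reach, as a shift and turn from the pose commanded when the call began, along the tool's axes at that moment; what a row does not reach only later rows make up. Full scale, the value 1, is 150 mm for a shift and 30 degrees for a turn. A row lasts 1/8 s, in which the tool goes at most 62.5 mm and 10.7 degrees, less where a joint would pass 70% of its speed; a pose out of reach is approached as far as the arm can. A call with a number of a shift or a turn outside -1 to 1 is refused whole. A call with a gripper value outside its range is refused whole. The fingers move at their own pace and stop on an object; "force" is the grip in N (left out, the last holds). Time passes only in rows, so rows that repeat a pose let the fingers close. It gives the time, the measured TCP pose, the force, the opening and the grip force at its end, in the units of the state.
- manip.get_obs(): the state, without advancing time (a new reading comes with each control period).
- camera(name): name is "scene" or "top"; returns a dict with "img" (420x560x3 uint8, red, green, blue), "depth" (420x560 float32, m along the optical axis (not along the pixel's ray), 0 where there is no reading), "vertical_fov" (degrees; the focal length in pixels is half the picture's height over the tangent of half this angle, whatever the lens; pixels are square), "cx", "cy" (the principal point, pixels), "k1" (the pictures are not rectified: a ray, as slopes to the right and down, at radius r is drawn at 1 + k1 r^2 times it, then the intrinsics apply), "R" (3x3) and "t" (3): a world point X has camera coordinates R X + t. Camera axes: x right, y down, z forward; pixel columns grow to the right and rows downward; lengths in m; the calibration is good to about 2 mm. A picture is of the moment at which its call begins.
- ticket.hand_in(): hands the job in; it is judged then, once.
Trained networks look in a picture, given as the dict that the camera call returned (one of the last four; its "shot" number tells which), for a name from the list of things; names that differ only in an ending like _2 or _b are one class to them, and where a whole thing is asked for, a point or a joint stands for the part that bears it (a point fixed in the world has none). Each returns a list of dicts, best first, with "conf" (0 to 1); they miss things now and then, are a little off and sometimes report something else, mostly with a low value. They report only what shows in the picture. A call takes as long as a camera call.
- boxes_of(query, picture): "position" ([x, y, z] in m, in world coordinates, good to about 4 mm: the middle of the surface that is visible of it).
- outline_of(query, picture): "region" (420x560 bool, what is visible of it).
The state is a dict: "clock": time; "joint_pos": joint angles; "joint_velocities": joint speeds; "tau": joint torques, N m; "position": TCP position; "ee_rot": TCP orientation; "ft_force": force on the tool from outside, world axes, zero at the start; "torque": the same for the moment, N m; "grip_width": opening from 0.0 (shut) to 1.0 (fully open); "grasp_force": force on a finger pad.
Only numpy, scipy, OpenCV 4.12 (cv2) and the standard library are available. Lean on these libraries where they do the work, as an engineer would, in place of code of your own. Each camera call takes 0.05 s, during which the arm holds its last target. There are 200 camera calls.

## Working session

There is one attempt and no reset: what is moved stays moved. The work goes in short steps, Python scripts to look and compute and a tool call to move; the robot and the scene stay as the last step left them, time stands still between calls to the robot, and variables do not carry over. Pictures are saved under pics/ and viewed, at most 10 in all, crops included, and the job is handed in when it is done.

Besides the shell and the picture viewer there is one more tool, called after ">>>" by a JSON object that holds its "op" and its "data". carry_out: Moves the arm, as the interface text tells. Its arguments: {"type":"object","properties":{"deltas":{"type":"array","items":{"type":"array","items":{"type":"number"}}},"force":{"type":"number"}},"required":["deltas"]}

```bash
mkdir -p pics; cat > h.py <<'E'
import numpy as np,cv2
from workcell import manip,camera,ticket,boxes_of,outline_of
def cloud(p):
    h,w=p["depth"].shape; f=h/2/np.tan(np.radians(p["vertical_fov"])/2)
    K=np.array([[f,0,p["cx"]],[0,f,p["cy"]],[0,0,1.]])
    u,v=np.meshgrid(np.arange(w),np.arange(h))
    n=cv2.undistortPoints(np.stack([u,v],-1).reshape(-1,1,2).astype(float),K,np.array([p["k1"],0,0,0.])).reshape(h,w,2)
    z=p["depth"][...,None]
    X=np.concatenate([n*z,z],-1)
    return (X-p["t"])@p["R"]
def save(p,n): cv2.imwrite("pics/"+n,p["img"][...,::-1])
E
python3 - <<'E'
from h import *
o=manip.get_obs();print(o)
for c in("scene","top"):
    p=camera(c);save(p,c+"0.png");C=cloud(p)
    print(c,"cam at",-p["R"].T@p["t"],p["k1"])
    for q in("file","carousel","free_hook","knob_grip"):
        for b in boxes_of(q,p)[:3]:print(q,b)
    for b in outline_of("file",p)[:2]:
        P=C[b["region"]&(p["depth"]>0)];print("out",b["conf"],len(P),P.mean(0),P.min(0),P.max(0))
E
```

```text
{'clock': 0.0, 'joint_pos': array([ 1.16941052,  0.33287788, -0.06465907,  1.4609538 ,  0.02160843,
        1.34990185, -0.08851633]), 'joint_velocities': array([-1.65010183e-03,  4.38142643e-04, -1.57135532e-03, -2.58138877e-04,
        4.31408157e-04, -4.06108423e-05,  1.51180357e-03]), 'tau': array([-1.85635158e-04, -6.25438786e+01,  4.91508131e-02, -3.91611850e+01,
        1.62352889e-02,  9.73721413e-03,  7.58334954e-05]), 'position': array([ 0.23096208, -0.58038322,  0.2525061 ]), 'ee_rot': array([ 9.82121456e-01,  1.88246972e-01, -1.79601788e-04, -7.00080611e-04]), 'ft_force': array([ 0.07175241, -0.41636284,  0.44664663]), 'torque': array([-0.05937056,  0.01735496,  0.01614989]), 'grasp_force': 0.0, 'grip_width': 0.9993075177005636}
scene cam at [1.39071123 0.42373551 0.75067313] -0.06042947682852012
file {'position': [0.4193, -0.2989, 0.0173], 'conf': 0.74}
free_hook {'position': [0.7078, -0.0076, 0.2119], 'conf': 0.82}
knob_grip {'position': [0.7163, -0.0043, 0.2116], 'conf': 0.96}
out 0.77 193 [ 0.43083349 -0.28899403  0.01900522] [ 0.33145903 -0.34792476 -0.00063465] [ 0.75123939 -0.06857625  0.25114987]
top cam at [0.48528445 0.01353025 0.98427936] -0.0036103937535873847
file {'position': [0.4289, -0.2953, 0.0135], 'conf': 0.59}
carousel {'position': [0.6877, -0.0312, 0.2398], 'conf': 0.89}
free_hook {'position': [0.6823, -0.0322, 0.2443], 'conf': 0.6}
knob_grip {'position': [0.6894, -0.0337, 0.2383], 'conf': 0.77}
out 0.88 859 [ 0.43343388 -0.29614305  0.01396985] [ 0.35568757 -0.33666274  0.0012336 ] [ 0.53475172 -0.24718363  0.02136688]
```

View pics/scene0.png

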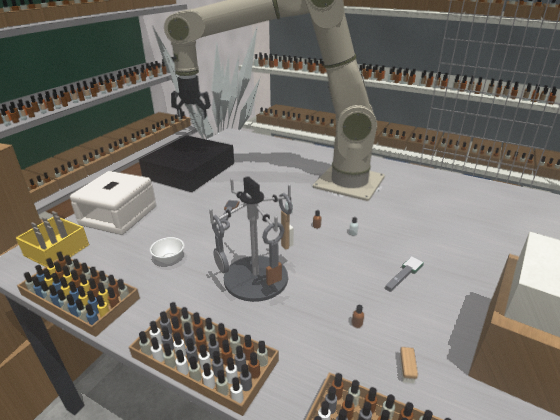

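View pics/top0.png

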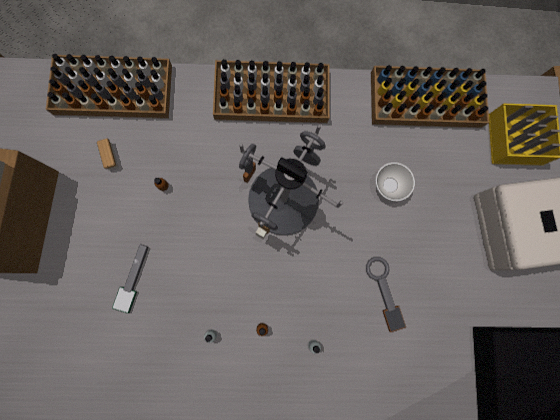

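The top view shows the loop file with its loop at about (377,268) and paddle at (394,318). The carousel knob is at (290,173) and the foot disc at (284,200). The empty hook tip is at about (338,205), pointing to -y, so the angle should be about 1.2.

```bash
cat >> h.py <<'E'
def filepose(p,C):
    b=outline_of("file",p)[0]; m=b["region"]&(p["depth"]>0)&(C[...,2]>.004)&(C[...,2]<.03)
    return C[m]
def carousel(p,C):
    Z=C[...,2];near=np.hypot(C[...,0]-.69,C[...,1]+.02)<.2
    ft=C[near&(Z>.012)&(Z<.026)];kn=C[near&(Z>.295)&(Z<.325)]
    (cx,cy),r=cv2.minEnclosingCircle(ft[:,:2].astype(np.float32))
    return (cx,cy,r),kn
E
python3 - <<'E'
from h import *
for c in("top","scene"):
    p=camera(c);C=cloud(p)
    f,kn=carousel(p,C);print(c,"foot",f,"knob",len(kn),kn.mean(0),cv2.minAreaRect(kn[:,:2].astype(np.float32)), kn[:,2].max())
    Z=C[...,2];near=(np.hypot(C[...,0]-f[0],C[...,1]-f[1])<.135)&(Z>.215)&(Z<.275)
    ang=np.arctan2(C[...,1]-f[1],C[...,0]-f[0]); m=near&(np.hypot(C[...,0]-f[0],C[...,1]-f[1])>.06)
    for lo in range(-180,180,10):
        s=m&(np.degrees(ang)>=lo)&(np.degrees(ang)<lo+10)
        if s.sum()>3:print(lo,s.sum(),C[s].mean(0).round(3))
    if c=="top":
        P=filepose(p,C)[:,:2];m=P.mean(0);print(len(P),m)
        d=np.linalg.svd(P-m,full_matrices=False)[2][0]; d*=np.sign(d[0]) # loop is at +x end
        s=(P-m)@d; n=np.array([-d[1],d[0]]);w=(P-m)@n
        print("dir",d,s.min(),s.max())
        for a in np.arange(s.min(),s.max(),.012):
            k=(s>=a)&(s<a+.012); 
            if k.any():print(round(a,3),k.sum(),w[k].min().round(4),w[k].max().round(4))
        o=manip.get_obs();print(o["position"],o["ee_rot"])
E
```

```text
top foot (0.7377219200134277, -0.021372932940721512, 0.1532813459634781) knob 320 [ 0.67388193 -0.0362977   0.30814449] ((0.6753724217414856, -0.036528799682855606), (0.05577194318175316, 0.01665915921330452), 60.627662658691406) 0.31316791400557115
-180 107 [ 0.657 -0.028  0.268]
-170 71 [ 0.655 -0.043  0.27 ]
-160 34 [ 0.657 -0.059  0.262]
-150 105 [ 0.652 -0.083  0.249]
-140 11 [ 0.646 -0.1    0.244]
-90 33 [ 0.748 -0.103  0.227]
-80 59 [ 0.756 -0.09   0.239]
-70 57 [ 0.768 -0.086  0.249]
80 9 [0.741 0.041 0.235]
90 66 [0.729 0.052 0.246]
100 63 [0.717 0.05  0.239]
110 49 [0.705 0.055 0.23 ]
160 28 [ 0.638 -0.002  0.252]
170 169 [ 0.644 -0.013  0.257]
905 [ 0.43565466 -0.29539605]
dir [0.95300649 0.30294989] -0.07976178545096693 0.10288547622669966
-0.08 85 -0.0214 0.0192
-0.068 89 -0.0227 0.0193
-0.056 87 -0.021 0.0198
-0.044 89 -0.0222 0.0197
-0.032 65 -0.0194 0.0191
-0.02 47 -0.0105 0.0095
-0.008 45 -0.011 0.0089
0.004 46 -0.0118 0.0091
0.016 44 -0.0108 0.0091
0.028 45 -0.0121 0.0089
0.04 53 -0.0158 0.0168
0.052 55 -0.0259 0.0252
0.064 41 -0.0301 0.0282
0.076 42 -0.0291 0.0263
0.088 63 -0.0231 0.0232
0.1 9 -0.0094 0.0077
[ 0.2311177  -0.580713    0.25333597] [9.82124375e-01 1.88233127e-01 9.30743444e-06 3.87313217e-05]
scene foot (0.678350567817688, -0.03507418930530548, 0.09181571006774902) knob 155 [ 0.68350687 -0.03048293  0.3061931 ] ((0.6790294647216797, -0.03403760492801666), (0.056821636855602264, 0.016836974769830704), 60.440799713134766) 0.31294786306484274
-130 14 [ 0.631 -0.114  0.249]
-120 55 [ 0.635 -0.116  0.246]
-40 30 [ 0.755 -0.084  0.245]
-30 118 [ 0.762 -0.077  0.244]
-20 44 [ 0.776 -0.062  0.227]
40 33 [0.748 0.04  0.225]
50 85 [0.729 0.041 0.241]
60 77 [0.722 0.05  0.245]
70 27 [0.709 0.062 0.227]
130 32 [0.605 0.034 0.226]
140 80 [0.602 0.015 0.243]
150 44 [0.595 0.009 0.246]
160 10 [ 0.584 -0.007  0.223]
```

>>> {"op": "carry_out", "data": {"deltas": [[1, -0.57, -0.8, 0, 1], [1, -0.57, -0.8, 0, 1], [1, -0.57, -0.8, 0, 1], [1, -0.57, -0.8, 0, 1], [1, -0.57, -0.8, 0, 1]], "force": 40}}

```text
clock: 1.38
position: [0.3397, -0.4454, 0.3741]
ee_rot: [0.982, 0.189, 0.0, 0.001]
ft_force: [0.6, 1.0, -0.4]
grip_width: 0.999
grasp_force: 0.0
```

>>> {"op": "carry_out", "data": {"deltas": [[1, -0.57, 0, 0, 1], [1, -0.57, 0, 0, 1], [1, -0.57, 0, 0, 1], [1, -0.57, 0, 0, 1]]}}

```text
clock: 1.88
position: [0.4478, -0.3091, 0.3717]
ee_rot: [0.982, 0.19, -0.0, -0.001]
ft_force: [0.4, -0.4, 0.7]
grip_width: 1.002
grasp_force: 0.0
```

>>> {"op": "carry_out", "data": {"deltas": [[1, -0.57, 0, 0, 1], [1, -0.57, 0, 0, 1], [1, -0.57, 0, 0, 1], [1, -0.57, 0, 0, 1]]}}

```text
clock: 2.38
position: [0.5553, -0.1747, 0.3712]
ee_rot: [0.982, 0.19, -0.001, -0.001]
ft_force: [-0.2, -1.5, -0.4]
grip_width: 1.0
grasp_force: 0.0
```

```bash
cat >> h.py <<'E'
from scipy.spatial.transform import Rotation as Ro
def go(x,y,z,yaw):
    o=manip.get_obs();R=Ro.from_quat(o["ee_rot"]).as_matrix()
    d=R.T@(np.array([x,y,z])-o["position"]);cur=np.degrees(np.arctan2(R[1,0],R[0,0]))
    print("t %.2f pos"%o["clock"],o["position"].round(4),"yaw",cur.round(1),"tilt z",R[:,2].round(3),"delta/full",(d/.15).round(3),"spin",round((cur-yaw)/30,3),"q",o["joint_pos"].round(2),"F",o["ft_force"].round(1),"grip",round(o["grip_width"],3),round(o["grasp_force"],1))
E
python3 -c "
from h import *
go(.677,-.035,.37,60.5)"
```

```text
t 2.38 pos [ 0.5553 -0.1747  0.3712] yaw 21.9 tilt z [-0.002  0.002 -1.   ] delta/full [ 1.1   -0.562  0.008] spin -1.287 q [ 0.57  0.23 -0.42  1.36  0.09  1.57 -1.03] F [-0.2 -1.5 -0.4] grip 1.0 0.0
```

>>> {"op": "carry_out", "data": {"deltas": [[1, -0.52, 0, -0.35, 1], [1, -0.52, 0, -0.7, 1], [1, -0.52, 0, -1, 1], [1, -0.52, 0, -1, 1], [1, -0.52, 0, -1, 1], [1, -0.52, 0, -1, 1]]}}

```text
clock: 3.12
position: [0.6645, -0.0509, 0.3733]
ee_rot: [0.901, 0.434, -0.0, 0.001]
ft_force: [-0.1, -0.2, 0.2]
grip_width: 0.998
grasp_force: 0.0
```

```bash
python3 -c "
from h import *
go(.677,-.035,.298,60.5)"
```

```text
t 3.12 pos [ 0.6645 -0.0509  0.3733] yaw 51.5 tilt z [-0.    -0.002 -1.   ] delta/full [ 0.136 -0.001  0.502] spin -0.301 q [ 0.35  0.45 -0.54  1.1   0.23  1.65 -0.8 ] F [-0.1 -0.2  0.2] grip 0.998 0.0
```

>>> {"op": "carry_out", "data": {"deltas": [[0.135, 0, 0, -0.3, 1], [0.135, 0, 0, -0.3, 1], [0.135, 0, 0.25, -0.3, 1], [0.135, 0, 0.5, -0.3, 1], [0.135, 0, 0.5, -0.3, 1], [0.135, 0, 0.5, -0.3, -1], [0.135, 0, 0.5, -0.3, -1], [0.135, 0, 0.5, -0.3, -1], [0.135, 0, 0.5, -0.3, -1], [0.135, 0, 0.5, -0.3, -1], [0.135, 0, 0.5, -0.3, -1], [0.135, 0, 0.5, -0.3, -1]]}}

```text
clock: 4.62
position: [0.6792, -0.033, 0.2993]
ee_rot: [0.863, 0.505, 0.002, 0.001]
ft_force: [11.1, -2.7, 0.7]
grip_width: 0.177
grasp_force: 44.3
```

```bash
python3 -c "
from h import *
go(.677,-.035,.298,0)"
```

```text
t 4.62 pos [ 0.6792 -0.033   0.2993] yaw 60.6 tilt z [ 0.005 -0.001 -1.   ] delta/full [-0.019 -0.006  0.009] spin 2.021 q [ 0.35  0.49 -0.56  1.2   0.26  1.51 -0.68] F [11.1 -2.7  0.7] grip 0.177 44.3
```

>>> {"op": "carry_out", "data": {"deltas": [[0.005, 0.009, 0, 0.2, -1], [0.005, 0.009, 0, 0.4, -1], [0.005, 0.009, 0, 0.6, -1], [0.005, 0.009, 0, 0.8, -1], [0.005, 0.009, 0, 1, -1], [0.005, 0.009, 0, 1, -1]]}}

```text
clock: 5.38
position: [0.6804, -0.0341, 0.2993]
ee_rot: [0.965, 0.263, 0.002, 0.001]
ft_force: [8.7, -6.0, 1.5]
grip_width: 0.182
grasp_force: 44.4
```

>>> {"op": "carry_out", "data": {"deltas": [[0, 0, 0, 0.2, -1], [0, 0, 0, 0.4, -1], [0, 0, 0, 0.6, -1], [0, 0, 0, 0.8, -1], [0, 0, 0, 1, -1], [0, 0, 0, 1, -1], [0, 0, 0, 1, -1], [0, 0, 0, 1, -1]]}}

```text
clock: 6.38
position: [0.6809, -0.0358, 0.2993]
ee_rot: [1.0, 0.004, 0.003, 0.002]
ft_force: [11.7, -8.8, 0.1]
grip_width: 0.179
grasp_force: 44.3
```

```bash
python3 -c "
from h import *
go(.677,-.035,.298,0)"
```

```text
t 6.38 pos [ 0.6809 -0.0358  0.2993] yaw 0.5 tilt z [ 0.005 -0.004 -1.   ] delta/full [-0.026 -0.005  0.009] spin 0.015 q [ 0.25  0.47 -0.39  1.2   0.18  1.5  -1.68] F [11.7 -8.8  0.1] grip 0.179 44.3
```

>>> {"op": "carry_out", "data": {"deltas": [[0, 0, 0, 0, 1], [0, 0, 0, 0, 1], [0, 0, 0, 0, 1], [0, 0, 0, 0, 1], [0, 0, 0, 0, 1], [0, 0, -0.3, 0, 1], [0, 0, -0.6, 0, 1], [0, 0, -0.6, 0, 1]]}}

```text
clock: 7.38
position: [0.6798, -0.0318, 0.3927]
ee_rot: [1.0, 0.006, 0.003, -0.0]
ft_force: [-0.2, 0.4, 0.0]
grip_width: 1.0
grasp_force: 0.0
```

>>> {"op": "carry_out", "data": {"deltas": [[-0.8, 0.86, 0, 0, 1], [-0.8, 0.86, 0, 0, 1], [-0.8, 0.86, 0, 0, 1], [-0.8, 0.86, 0, 0, 1]]}}

```text
clock: 7.88
position: [0.5581, -0.167, 0.3884]
ee_rot: [1.0, 0.003, -0.0, 0.001]
ft_force: [-0.1, 0.8, -0.3]
grip_width: 0.997
grasp_force: 0.0
```

>>> {"op": "carry_out", "data": {"deltas": [[-0.8, 0.86, 0.5, -0.3, 1], [-0.8, 0.86, 0.5, -0.57, 1], [-0.8, 0.86, 0.5, -0.57, 1], [-0.8, 0.86, 0.5, -0.57, 1], [-0.8, 0.86, 0.5, -0.57, 1]]}}

```text
clock: 8.5
position: [0.4427, -0.2923, 0.3131]
ee_rot: [0.988, 0.155, 0.0, -0.0]
ft_force: [0.4, -0.3, 0.9]
grip_width: 0.998
grasp_force: 0.0
```

```bash
python3 -c "
from h import *
go(.435,-.2963,.025,17.6)
p=camera('scene');save(p,'s1.png');C=cloud(p);f,kn=carousel(p,C);print('knob',cv2.minAreaRect(kn[:,:2].astype(np.float32)))
Z=C[...,2];m=(Z>.2)&(Z<.28)&(C[...,0]<.6)&(C[...,0]>.53)&(abs(C[...,1]+.035)<.05);P=C[m];P=P[np.argsort(P[:,0])];print(P.round(3).tolist())
p=camera('top');save(p,'t1.png');C=cloud(p)
Z=C[...,2];m=(Z>.2)&(Z<.28)&(C[...,0]<.6)&(C[...,0]>.53)&(abs(C[...,1]+.035)<.05);P=C[m];P=P[np.argsort(P[:,0])];print(P.round(3).tolist())
"
```

```text
t 8.50 pos [ 0.4427 -0.2923  0.3131] yaw 17.8 tilt z [ 0.     0.001 -1.   ] delta/full [-0.058  0.011  1.921] spin 0.008 q [ 0.75  0.11 -0.27  1.6   0.03  1.43 -0.79] F [ 0.4 -0.3  0.9] grip 0.998 0.0
knob ((0.6782185435295105, -0.03431789577007294), (0.017704768106341362, 0.05800246074795723), 89.03601837158203)
[[0.566, -0.034, 0.255], [0.566, -0.034, 0.23], [0.567, -0.039, 0.26], [0.567, -0.033, 0.264], [0.567, -0.036, 0.27], [0.568, -0.039, 0.251], [0.568, -0.033, 0.25], [0.568, -0.033, 0.241], [0.568, -0.033, 0.238], [0.568, -0.039, 0.242], [0.568, -0.039, 0.239], [0.569, -0.032, 0.268], [0.569, -0.035, 0.259], [0.569, -0.032, 0.253], [0.569, -0.032, 0.244], [0.569, -0.038, 0.258], [0.569, -0.038, 0.264], [0.569, -0.032, 0.26], [0.569, -0.038, 0.267], [0.57, -0.032, 0.248], [0.57, -0.035, 0.244], [0.57, -0.034, 0.268], [0.57, -0.035, 0.247], [0.57, -0.032, 0.236], [0.57, -0.038, 0.25], [0.57, -0.035, 0.253], [0.57, -0.035, 0.241], [0.57, -0.035, 0.235], [0.571, -0.037, 0.238], [0.571, -0.037, 0.247], [0.571, -0.037, 0.256], [0.571, -0.031, 0.264], [0.571, -0.034, 0.266], [0.571,
[... 1340 characters left out ...]
-0.039, 0.238], [0.584, -0.037, 0.237], [0.585, -0.039, 0.239], [0.585, -0.035, 0.238], [0.586, -0.037, 0.236], [0.587, -0.038, 0.24], [0.587, -0.037, 0.237], [0.588, -0.035, 0.235], [0.589, -0.037, 0.239], [0.589, -0.035, 0.239], [0.589, -0.039, 0.239], [0.591, -0.036, 0.241], [0.591, -0.038, 0.239], [0.591, -0.035, 0.237], [0.593, -0.037, 0.239], [0.593, -0.035, 0.238], [0.593, -0.039, 0.238], [0.593, -0.041, 0.238], [0.595, -0.036, 0.24], [0.595, -0.04, 0.24], [0.595, -0.038, 0.24], [0.595, -0.035, 0.239], [0.597, -0.034, 0.24], [0.597, -0.038, 0.241], [0.597, -0.036, 0.24], [0.597, -0.04, 0.24], [0.598, -0.038, 0.242], [0.598, -0.036, 0.241], [0.599, -0.034, 0.24], [0.599, -0.04, 0.238]]
```

View pics/t1.png

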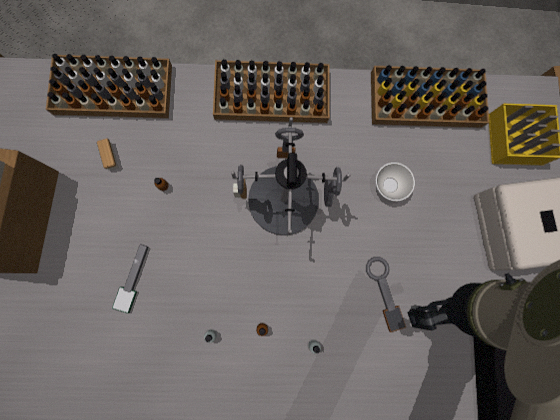

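The carousel now has its empty hook pointing to -x, with the prong at about (290,230), or world (0.567, -0.036). The file is still where it was.

>>> {"op": "carry_out", "data": {"deltas": [[-0.058, 0.011, 0.4, 0, 1], [-0.058, 0.011, 0.8, 0, 1], [-0.058, 0.011, 1, 0, 1], [-0.058, 0.011, 1, 0, 1], [-0.058, 0.011, 1, 0, 1]]}}

```text
clock: 9.22
position: [0.436, -0.2971, 0.1651]
ee_rot: [0.988, 0.155, 0.001, 0.001]
ft_force: [-0.0, 0.4, 1.5]
grip_width: 1.004
grasp_force: 0.0
```

```bash
python3 -c "
from h import *
go(.435,-.2963,.025,17.6)"
```

```text
t 9.22 pos [ 0.436  -0.2971  0.1651] yaw 17.9 tilt z [ 0.002 -0.001 -1.   ] delta/full [-0.006 -0.009  0.934] spin 0.01 q [ 0.75  0.2  -0.27  1.82  0.06  1.13 -0.79] F [-0.   0.4  1.5] grip 1.004 0.0
```

>>> {"op": "carry_out", "data": {"deltas": [[-0.006, -0.006, 0.4, 0, 1], [-0.006, -0.006, 0.8, 0, 1], [-0.006, -0.006, 0.93, 0, 1], [-0.006, -0.006, 0.93, 0, 1], [-0.006, -0.006, 0.93, 0, -1], [-0.006, -0.006, 0.93, 0, -1], [-0.006, -0.006, 0.93, 0, -1], [-0.006, -0.006, 0.93, 0, -1], [-0.006, -0.006, 0.93, 0, -1], [-0.006, -0.006, 0.93, 0, -1], [-0.006, -0.006, 0.93, 0, -1]], "force": 50}}

```text
clock: 10.6
position: [0.4337, -0.297, 0.0247]
ee_rot: [0.988, 0.155, 0.0, 0.0]
ft_force: [-1.7, 1.1, 7.4]
grip_width: 0.222
grasp_force: 49.6
```

```bash
python3 -c "
from h import *
go(.435,-.2963,.025,17.6)"
```

```text
t 10.60 pos [ 0.4337 -0.297   0.0247] yaw 17.8 tilt z [ 0.001 -0.001 -1.   ] delta/full [ 0.01  -0.002 -0.002] spin 0.007 q [ 0.73  0.38 -0.25  1.93  0.13  0.84 -0.85] F [-1.7  1.1  7.4] grip 0.222 49.6
```

>>> {"op": "carry_out", "data": {"deltas": [[0, 0, -0.1, 0, -1], [0, 0, -0.4, 0, -1], [0, 0, -0.7, 0, -1], [0, 0, -1, 0, -1], [0, 0, -1, 0, -1]]}}

```text
clock: 11.22
position: [0.435, -0.2977, 0.1784]
ee_rot: [0.988, 0.155, 0.003, 0.003]
ft_force: [0.6, -0.6, -1.8]
grip_width: 0.219
grasp_force: 49.1
```

>>> {"op": "carry_out", "data": {"deltas": [[0, 0, -0.3, 0, -1], [0, 0, -0.6, 0, -1], [0, 0, -1, 0, -1], [0, 0, -1, 0, -1], [0, 0, -1, 0, -1]]}}

```text
clock: 11.85
position: [0.4329, -0.2965, 0.3228]
ee_rot: [0.988, 0.155, -0.001, -0.0]
ft_force: [0.8, 0.7, -1.0]
grip_width: 0.222
grasp_force: 49.2
```

```bash
python3 -c "
from h import *
go(.4833,-.036,.34,0)
p=camera('top');C=cloud(p);Z=C[...,2]
b=outline_of('file',p);print(len(b),[x['conf'] for x in b])
P=C[b[0]['region']&(Z>.2)];print(len(P),P.mean(0),P.min(0),P.max(0));print(np.linalg.svd(P-P.mean(0),full_matrices=False)[2])"
```

```text
t 11.85 pos [ 0.4329 -0.2965  0.3228] yaw 17.8 tilt z [-0.001  0.001 -1.   ] delta/full [ 0.851 -1.551 -0.114] spin 0.594 q [ 0.76  0.1  -0.27  1.6   0.03  1.45 -0.77] F [ 0.8  0.7 -1. ] grip 0.222 49.2
1 [0.69]
1486 [ 0.44008108 -0.29011073  0.31634886] [ 0.35439411 -0.33862363  0.30066669] [0.53360148 0.01353025 0.98427936]
[[-0.65066723 -0.47338444 -0.59375022]
 [ 0.70758421 -0.0941814  -0.70032453]
 [ 0.27560251 -0.8758065   0.39624011]]
```

Held level. Moving over in two steps.

>>> {"op": "carry_out", "data": {"deltas": [[0.12, -0.22, -0.1, 0.1, -1], [0.25, -0.45, -0.15, 0.2, -1], [0.35, -0.65, -0.15, 0.3, -1], [0.42, -0.78, -0.15, 0.4, -1], [0.42, -0.78, -0.15, 0.5, -1], [0.42, -0.78, -0.15, 0.59, -1], [0.42, -0.78, -0.15, 0.59, -1]]}}

```text
clock: 12.82
position: [0.4571, -0.1659, 0.3451]
ee_rot: [1.0, 0.001, -0.001, -0.0]
ft_force: [-0.5, -0.4, -0.8]
grip_width: 0.219
grasp_force: 49.1
```

```bash
python3 -c "
from h import *
go(.4833,-.036,.345,0)"
```

```text
t 12.82 pos [ 0.4571 -0.1659  0.3451] yaw 0.1 tilt z [-0.002  0.001 -1.   ] delta/full [ 0.177 -0.866  0.001] spin 0.004 q [ 0.63  0.01 -0.38  1.64  0.    1.49 -1.31] F [-0.5 -0.4 -0.8] grip 0.219 49.1
```

>>> {"op": "carry_out", "data": {"deltas": [[0.05, -0.2, 0, 0, -1], [0.1, -0.4, 0, 0, -1], [0.15, -0.6, 0, 0, -1], [0.175, -0.8, 0, 0, -1], [0.175, -0.866, 0, 0, -1], [0.175, -0.866, 0, 0, -1], [0.175, -0.866, 0, 0, -1]]}}

```text
clock: 13.7
position: [0.4834, -0.0375, 0.3461]
ee_rot: [1.0, 0.0, -0.0, 0.0]
ft_force: [1.0, 0.4, -0.8]
grip_width: 0.22
grasp_force: 49.2
```

```bash
python3 -c "
from h import *
go(.4833,-.036,.266,0)
p=camera('top');C=cloud(p);Z=C[...,2];save(p,'t2.png')
m=(Z>.30)&(Z<.36)&(C[...,0]<.61)&(C[...,0]>.515)&(abs(C[...,1]+.035)<.06);P=C[m]
(c,r)=cv2.minEnclosingCircle(P[P[:,0]>.53][:,:2].astype(np.float32));print(len(P),c,r,P[:,2].mean(),P[:,0].max())
i=cv2.resize(p['img'][120:350,180:400],None,fx=2.5,fy=2.5);cv2.imwrite('pics/t2c.png',i[...,::-1])
for x in np.arange(.52,.6,.01):
  k=P[abs(P[:,0]-x)<.005];print(round(x,3),k[:,1].min().round(4),k[:,1].max().round(4),k[:,2].mean().round(4)) if len(k) else 0
"
```

```text
t 13.70 pos [ 0.4834 -0.0375  0.3461] yaw 0.0 tilt z [-0. -0. -1.] delta/full [-0.    -0.01   0.534] spin 0.0 q [ 0.5   0.01 -0.51  1.64  0.01  1.49 -1.59] F [ 1.   0.4 -0.8] grip 0.22 49.2
115 (0.5788892507553101, -0.04210607334971428) 0.02081526815891266 0.3334424725445825 0.5884460298741602
0.57 -0.0607 -0.0507 0.3338
0.58 -0.0625 -0.0218 0.3336
0.59 -0.0505 -0.0269 0.3327
```

View pics/t2c.png

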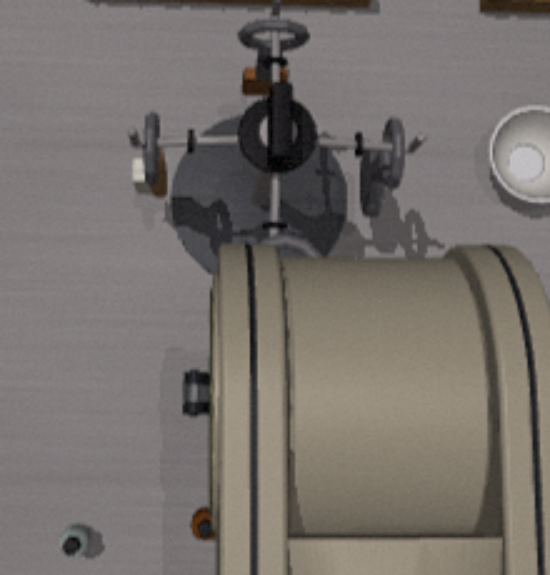

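The crop shows the arm covering most of the loop. The loop's far edge is visible at about (290,245), just short of the bead at (275,228), as planned. I'll check y from the scene camera.

```bash
python3 -c "
from h import *
p=camera('scene');C=cloud(p);Z=C[...,2];save(p,'s2.png')
m=(Z>.31)&(Z<.345)&(C[...,0]<.61)&(C[...,0]>.525)&(abs(C[...,1]+.035)<.06);P=C[m]
(c,r)=cv2.minEnclosingCircle(P[P[:,0]>.53][:,:2].astype(np.float32));print(len(P),c,r,P.min(0),P.max(0))
v,u=np.nonzero(m);y,x=int(v.mean()),int(u.mean());print(x,y)
i=cv2.resize(p['img'][max(0,y-90):y+110,max(0,x-120):x+120],None,fx=3,fy=3);cv2.imwrite('pics/s2c.png',i[:,:,::-1])
"
```

```text
195 (0.562189519405365, -0.034061774611473083) 0.03151431307196617 [ 0.52518352 -0.06235008  0.32627683] [ 0.59351995 -0.00744536  0.34077971]
274 154
```

View pics/s2c.png

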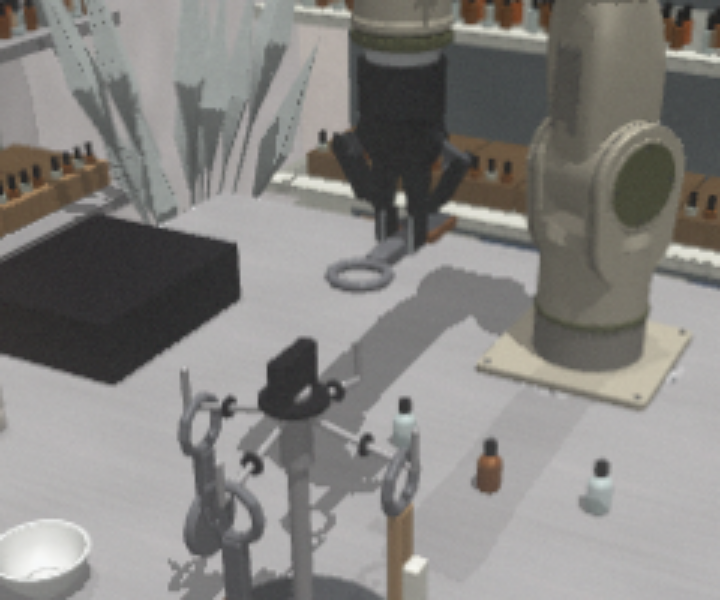

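The scene crop shows the loop level at (360,273), directly above the prong at (357,360). In this camera the offset is about 7 mm in x, as intended, and 0 in y. Lowering.

>>> {"op": "carry_out", "data": {"deltas": [[0, -0.005, 0.1, 0, -1], [0, -0.005, 0.2, 0, -1], [0, -0.005, 0.3, 0, -1], [0, -0.005, 0.38, 0, -1], [0, -0.005, 0.46, 0, -1], [0, -0.005, 0.53, 0, -1], [0, -0.005, 0.53, 0, -1], [0, -0.005, 0.53, 0, -1]]}}

```text
clock: 14.8
position: [0.4837, -0.0354, 0.2672]
ee_rot: [1.0, 0.001, 0.0, 0.0]
ft_force: [0.1, 0.1, -1.3]
grip_width: 0.219
grasp_force: 49.2
```

```bash
python3 -c "
from h import *
go(.4833,-.036,.266,0)
p=camera('scene');C=cloud(p)
i=cv2.resize(p['img'][120:260,190:370],None,fx=4,fy=4);cv2.imwrite('pics/s3c.png',i[:,:,::-1])
"
```

```text
t 14.80 pos [ 0.4837 -0.0354  0.2672] yaw 0.1 tilt z [ 0.001 -0.    -1.   ] delta/full [-0.003  0.004  0.008] spin 0.003 q [ 0.49  0.04 -0.52  1.77  0.02  1.33 -1.61] F [ 0.1  0.1 -1.3] grip 0.219 49.2
```

View pics/s3c.png

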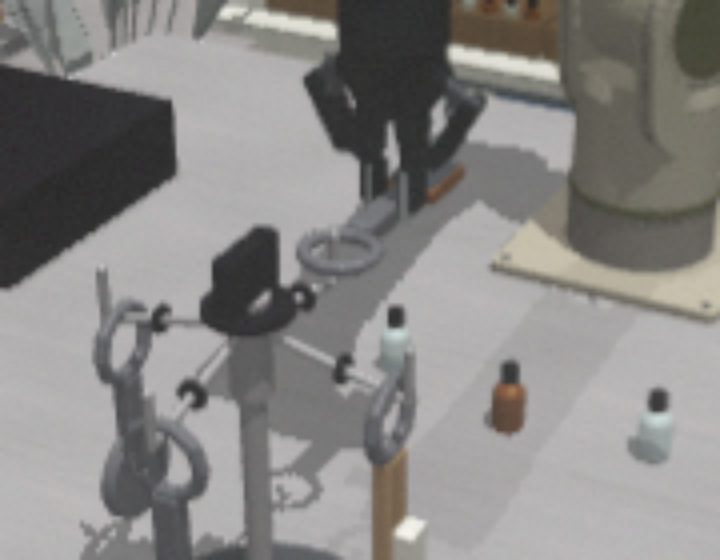

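The prong tip shows inside the loop at (335,240), and there is no contact force. Releasing.

>>> {"op": "carry_out", "data": {"deltas": [[0, 0, 0, 0, 1], [0, 0, 0, 0, 1], [0, 0, 0, 0, 1], [0, 0, 0, 0, 1], [0, 0, 0, 0, 1], [0, 0, 0, 0, 1], [0, 0, 0, 0, 1], [0, 0, 0, 0, 1], [-0.3, 0, -0.3, 0, 1], [-0.6, 0, -0.6, 0, 1], [-0.6, 0, -0.6, 0, 1], [-0.6, 0, -0.6, 0, 1], [-0.6, 0, -0.6, 0, 1], [-0.6, 0, -0.6, 0, 1], [-0.6, 0, -0.6, 0, 1], [-0.6, 0, -0.6, 0, 1], [-0.6, 0, -0.6, 0, 1], [-0.6, 0, -0.6, 0, 1], [-0.6, 0, -0.6, 0, 1], [-0.6, 0, -0.6, 0, 1]]}}

```text
clock: 17.35
position: [0.3935, -0.0355, 0.3568]
ee_rot: [1.0, 0.001, 0.0, 0.0]
ft_force: [0.3, -0.7, -0.4]
grip_width: 1.005
grasp_force: 0.0
```

```bash
python3 -c "
from h import *
go(.4833,-.036,.266,0)
p=camera('scene');C=cloud(p)
f,kn=carousel(p,C);print('knob',cv2.minAreaRect(kn[:,:2].astype(np.float32)))
for b in boxes_of('file',p)[:3]:print(b)
i=cv2.resize(p['img'][140:300,190:370],None,fx=3.7,fy=3.7);cv2.imwrite('pics/s4c.png',i[:,:,::-1])
"
```

```text
t 17.35 pos [ 0.3935 -0.0355  0.3568] yaw 0.1 tilt z [ 0. -0. -1.] delta/full [0.599 0.004 0.606] spin 0.003 q [ 0.55 -0.21 -0.47  1.8  -0.1   1.53 -1.48] F [ 0.3 -0.7 -0.4] grip 1.005 0.0
knob ((0.6792474985122681, -0.034396279603242874), (0.05659918114542961, 0.01726486347615719), 0.25990578532218933)
{'position': [0.6303, -0.0334, 0.1439], 'conf': 0.68}
```

View pics/s4c.png

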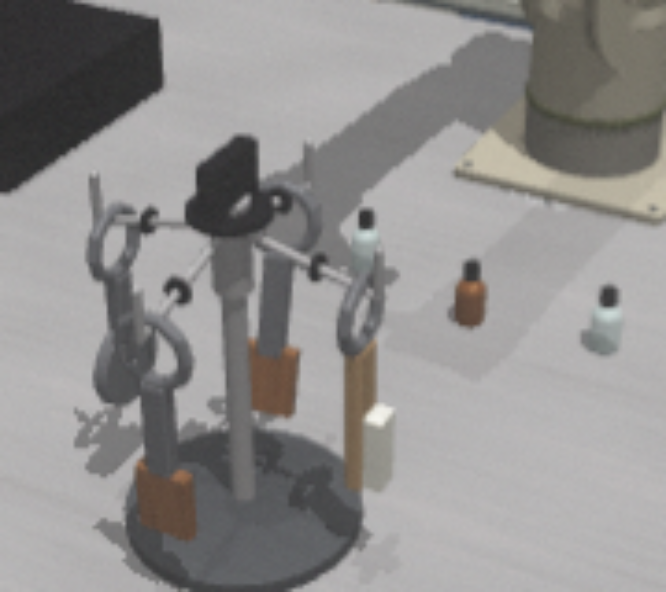

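The file hangs by its loop, seen at (290,215). It sits somewhat towards the axis and may still be swinging, so I'll let it settle and measure its tilt.

>>> {"op": "carry_out", "data": {"deltas": [[-0.2, 0, -0.2, 0, 1], [-0.2, 0, -0.2, 0, 1], [-0.2, 0, -0.2, 0, 1], [-0.2, 0, -0.2, 0, 1], [-0.2, 0, -0.2, 0, 1], [-0.2, 0, -0.2, 0, 1], [-0.2, 0, -0.2, 0, 1], [-0.2, 0, -0.2, 0, 1], [-0.2, 0, -0.2, 0, 1], [-0.2, 0, -0.2, 0, 1], [-0.2, 0, -0.2, 0, 1], [-0.2, 0, -0.2, 0, 1], [-0.2, 0, -0.2, 0, 1], [-0.2, 0, -0.2, 0, 1], [-0.2, 0, -0.2, 0, 1], [-0.2, 0, -0.2, 0, 1], [-0.2, 0, -0.2, 0, 1], [-0.2, 0, -0.2, 0, 1], [-0.2, 0, -0.2, 0, 1], [-0.2, 0, -0.2, 0, 1]]}}

```text
clock: 19.95
position: [0.3635, -0.0356, 0.3868]
ee_rot: [1.0, 0.001, 0.0, 0.0]
ft_force: [0.9, -0.4, 0.5]
grip_width: 0.996
grasp_force: 0.0
```

```bash
cat > m.py <<'E'
from h import *
for k in range(6):
    p=camera('scene');C=cloud(p);Z=C[...,2]
    m=(Z>.05)&(Z<.26)&(C[...,0]<.652)&(C[...,0]>.53)&(abs(C[...,1]+.035)<.035);P=C[m]
    print("".join(" %.3f:(%.3f,%.3f)"%(z,*P[abs(P[:,2]-z)<.01].mean(0)[:2]) for z in np.arange(.09,.25,.02) if (abs(P[:,2]-z)<.01).any()))
go(0,0,0,0)
f,kn=carousel(p,C);print('knob',cv2.minAreaRect(kn[:,:2].astype(np.float32)))
E
python3 m.py
```

```text
0.090:(0.638,-0.028) 0.110:(0.634,-0.029) 0.130:(0.631,-0.032) 0.150:(0.627,-0.031) 0.170:(0.624,-0.032) 0.190:(0.620,-0.033) 0.210:(0.611,-0.021) 0.230:(0.599,-0.019)
 0.090:(0.644,-0.027) 0.110:(0.639,-0.028) 0.130:(0.635,-0.031) 0.150:(0.632,-0.032) 0.170:(0.626,-0.032) 0.190:(0.622,-0.033) 0.210:(0.613,-0.023) 0.230:(0.598,-0.020)
 0.090:(0.642,-0.028) 0.110:(0.638,-0.028) 0.130:(0.634,-0.031) 0.150:(0.630,-0.032) 0.170:(0.626,-0.032) 0.190:(0.621,-0.033) 0.210:(0.611,-0.021) 0.230:(0.598,-0.020)
 0.090:(0.635,-0.030) 0.110:(0.631,-0.030) 0.130:(0.628,-0.032) 0.150:(0.625,-0.032) 0.170:(0.621,-0.033) 0.190:(0.618,-0.033) 0.210:(0.609,-0.020) 0.230:(0.598,-0.020)
 0.090:(0.621,-0.031) 0.110:(0.619,-0.032) 0.130:(0.617,-0.031) 0.150:(0.616,-0.031) 0.170:(0.614,-0.032) 0.190:(0.614,-0.033) 0.210:(0.607,-0.023) 0.230:(0.597,-0.020)
 0.090:(0.605,-0.031) 0.110:(0.606,-0.032) 0.130:(0.605,-0.031) 0.150:(0.607,-0.032) 0.170:(0.608,-0.032) 0.190:(0.608,-0.032) 0.210:(0.604,-0.027) 0.230:(0.598,-0.019)
t 20.25 pos [ 0.3635 -0.0356  0.3868] yaw 0.1 tilt z [ 0. -0. -1.] delta/full [-2.423 -0.242  2.579] spin 0.003 q [ 0.56 -0.29 -0.44  1.8  -0.12  1.6  -1.44] F [ 0.3 -0.3 -0.5] grip 0.999 0.0
knob ((0.6783629655838013, -0.03337498754262924), (0.05808177962899208, 0.016527360305190086), 1.6944665908813477)
```

>>> {"op": "carry_out", "data": {"deltas": [[0, 0, 0, 0, 1], [0, 0, 0, 0, 1], [0, 0, 0, 0, 1], [0, 0, 0, 0, 1], [0, 0, 0, 0, 1], [0, 0, 0, 0, 1], [0, 0, 0, 0, 1], [0, 0, 0, 0, 1], [0, 0, 0, 0, 1], [0, 0, 0, 0, 1], [0, 0, 0, 0, 1], [0, 0, 0, 0, 1], [0, 0, 0, 0, 1], [0, 0, 0, 0, 1], [0, 0, 0, 0, 1], [0, 0, 0, 0, 1], [0, 0, 0, 0, 1], [0, 0, 0, 0, 1], [0, 0, 0, 0, 1], [0, 0, 0, 0, 1]]}}

```text
clock: 22.75
position: [0.3635, -0.0356, 0.3868]
ee_rot: [1.0, 0.001, -0.0, 0.0]
ft_force: [-0.2, -1.6, -0.6]
grip_width: 0.996
grasp_force: 0.0
```

>>> {"op": "carry_out", "data": {"deltas": [[0, 0, 0, 0, 1], [0, 0, 0, 0, 1], [0, 0, 0, 0, 1], [0, 0, 0, 0, 1], [0, 0, 0, 0, 1], [0, 0, 0, 0, 1], [0, 0, 0, 0, 1], [0, 0, 0, 0, 1], [0, 0, 0, 0, 1], [0, 0, 0, 0, 1], [0, 0, 0, 0, 1], [0, 0, 0, 0, 1], [0, 0, 0, 0, 1], [0, 0, 0, 0, 1], [0, 0, 0, 0, 1], [0, 0, 0, 0, 1], [0, 0, 0, 0, 1], [0, 0, 0, 0, 1], [0, 0, 0, 0, 1], [0, 0, 0, 0, 1]]}}

```text
clock: 25.25
position: [0.3635, -0.0356, 0.3868]
ee_rot: [1.0, 0.001, 0.0, 0.0]
ft_force: [-0.5, 0.6, -0.0]
grip_width: 1.002
grasp_force: 0.0
```

>>> {"op": "carry_out", "data": {"deltas": [[0, 0, 0, 0, 1], [0, 0, 0, 0, 1], [0, 0, 0, 0, 1], [0, 0, 0, 0, 1], [0, 0, 0, 0, 1], [0, 0, 0, 0, 1], [0, 0, 0, 0, 1], [0, 0, 0, 0, 1], [0, 0, 0, 0, 1], [0, 0, 0, 0, 1], [0, 0, 0, 0, 1], [0, 0, 0, 0, 1], [0, 0, 0, 0, 1], [0, 0, 0, 0, 1], [0, 0, 0, 0, 1], [0, 0, 0, 0, 1], [0, 0, 0, 0, 1], [0, 0, 0, 0, 1], [0, 0, 0, 0, 1], [0, 0, 0, 0, 1]]}}

```text
clock: 27.75
position: [0.3635, -0.0356, 0.3868]
ee_rot: [1.0, 0.001, 0.0, 0.0]
ft_force: [0.2, -0.5, 0.5]
grip_width: 1.002
grasp_force: 0.0
```

```bash
sed -i 's/range(6)/range(12)/' m.py; python3 m.py
```

```text
0.090:(0.612,-0.032) 0.110:(0.611,-0.031) 0.130:(0.610,-0.032) 0.150:(0.610,-0.031) 0.170:(0.609,-0.032) 0.190:(0.610,-0.033) 0.210:(0.606,-0.026) 0.230:(0.597,-0.020)
 0.090:(0.607,-0.033) 0.110:(0.607,-0.032) 0.130:(0.607,-0.033) 0.150:(0.608,-0.032) 0.170:(0.608,-0.032) 0.190:(0.609,-0.034) 0.210:(0.605,-0.026) 0.230:(0.598,-0.019)
 0.090:(0.605,-0.034) 0.110:(0.605,-0.033) 0.130:(0.605,-0.034) 0.150:(0.607,-0.033) 0.170:(0.606,-0.032) 0.190:(0.608,-0.034) 0.210:(0.604,-0.027) 0.230:(0.598,-0.019)
 0.090:(0.603,-0.034) 0.110:(0.604,-0.035) 0.130:(0.604,-0.034) 0.150:(0.606,-0.034) 0.170:(0.606,-0.033) 0.190:(0.608,-0.033) 0.210:(0.604,-0.027) 0.230:(0.598,-0.019)
 0.090:(0.602,-0.035) 0.110:(0.603,-0.035) 0.130:(0.604,-0.033) 0.150:(0.605,-0.034) 0.170:(0.606,-0.033) 0.190:(0.607,-0.034) 0.210:(0.604,-0.028) 0.230:(0.598,-0.019)
 0.090:(0.603,-0.034) 0.110:(0.604,-0.034) 0.130:(0.604,-0.034) 0.150:(0.606,-0.033) 0.170:(0.606,-0.033) 0.190:(0.607,-0.033) 0.210:(0.604,-0.028) 0.230:(0.598,-0.019)
 0.090:(0.605,-0.034) 0.110:(0.605,-0.033) 0.130:(0.605,-0.033) 0.150:(0.607,-0.033) 0.
[... 533 characters left out ...]
0.611,-0.033) 0.210:(0.606,-0.026) 0.230:(0.598,-0.020)
 0.090:(0.614,-0.030) 0.110:(0.614,-0.030) 0.130:(0.612,-0.030) 0.150:(0.612,-0.030) 0.170:(0.611,-0.031) 0.190:(0.611,-0.033) 0.210:(0.606,-0.026) 0.230:(0.598,-0.019)
 0.090:(0.615,-0.030) 0.110:(0.614,-0.030) 0.130:(0.613,-0.030) 0.150:(0.613,-0.030) 0.170:(0.611,-0.031) 0.190:(0.612,-0.033) 0.210:(0.606,-0.026) 0.230:(0.598,-0.019)
t 28.35 pos [ 0.3635 -0.0356  0.3868] yaw 0.1 tilt z [ 0. -0. -1.] delta/full [-2.423 -0.242  2.579] spin 0.003 q [ 0.56 -0.29 -0.44  1.8  -0.12  1.6  -1.44] F [ 0.5 -0.9  0.3] grip 1.003 0.0
knob ((0.6788884401321411, -0.03420386090874672), (0.05606793984770775, 0.017410283908247948), 0.7384721040725708)
```

Swinging has dropped to about ±6 mm at the paddle. I'll wait 5 s more, then hand in.

>>> {"op": "carry_out", "data": {"deltas": [[0, 0, 0, 0, 1], [0, 0, 0, 0, 1], [0, 0, 0, 0, 1], [0, 0, 0, 0, 1], [0, 0, 0, 0, 1], [0, 0, 0, 0, 1], [0, 0, 0, 0, 1], [0, 0, 0, 0, 1], [0, 0, 0, 0, 1], [0, 0, 0, 0, 1], [0, 0, 0, 0, 1], [0, 0, 0, 0, 1], [0, 0, 0, 0, 1], [0, 0, 0, 0, 1], [0, 0, 0, 0, 1], [0, 0, 0, 0, 1], [0, 0, 0, 0, 1], [0, 0, 0, 0, 1], [0, 0, 0, 0, 1], [0, 0, 0, 0, 1]]}}

```text
clock: 30.85
position: [0.3635, -0.0356, 0.3868]
ee_rot: [1.0, 0.001, 0.0, 0.0]
ft_force: [0.7, 0.1, -1.3]
grip_width: 0.998
grasp_force: 0.0
```

>>> {"op": "carry_out", "data": {"deltas": [[0, 0, 0, 0, 1], [0, 0, 0, 0, 1], [0, 0, 0, 0, 1], [0, 0, 0, 0, 1], [0, 0, 0, 0, 1], [0, 0, 0, 0, 1], [0, 0, 0, 0, 1], [0, 0, 0, 0, 1], [0, 0, 0, 0, 1], [0, 0, 0, 0, 1], [0, 0, 0, 0, 1], [0, 0, 0, 0, 1], [0, 0, 0, 0, 1], [0, 0, 0, 0, 1], [0, 0, 0, 0, 1], [0, 0, 0, 0, 1], [0, 0, 0, 0, 1], [0, 0, 0, 0, 1], [0, 0, 0, 0, 1], [0, 0, 0, 0, 1]]}}

```text
clock: 33.35
position: [0.3635, -0.0356, 0.3868]
ee_rot: [1.0, 0.001, 0.0, 0.0]
ft_force: [0.6, 0.3, -0.2]
grip_width: 0.998
grasp_force: 0.0
```

```bash
python3 -c "
from workcell import ticket
print(ticket.hand_in())"
```

```text
the job is handed in; nothing more can be done
None
```

I handed the job in at about 33 s with the empty hook facing the robot's side and the loop-ended file hanging from it by its loop; the hand-in returned no verdict, and at the last check, 5 s earlier, it was still swinging about ±6 mm.

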